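# Lay out an amplifier board's cooling and shielding parts

### The job

Lay out this board's kit for the assembler: set the heat sink on the round pad in the middle of the gold circuit board, squared up with the board, and the fan on top of the heat sink, lined up with it. Lay the larger metal cover flat on the bench midway in the gap between the board and the square cup of nuts, and the smaller cover likewise between the board and the round dish of washers, each centred along the board's side edge with its long side parallel to that edge. Leave the capacitor and the terminal block where they are.

Things in the scene. Friction and masses are not known exactly. Their poses are not given: they have to be found in the camera images.
- board: Fixed gold square circuit board on a black holder, 120 x 120 mm, top face 12 mm above the bench. Flush dark round pad, 60 mm across, at its centre. Black connector (10 x 34 mm, top 20 mm above the bench) at its far (+x) edge, 49 mm or more from the centre; other parts, near the corners, under 2 mm tall. Origin: centre of its underside, on the bench; z up, x to the connector, y left. Turned at most 17 degrees.
- cup: Small red square open cup with steel nuts in it, 50 x 50 mm, 20 mm high, fixed to the bench about 190 mm from the board's centre along its +y or -y (the dish is on the other side). Origin: centre of its underside; z up. Its sides run along its x and y.
- dish: Small round steel dish with brass washers in it, 56 mm across, 14 mm high, fixed to the bench on the other side of the board from the cup, also about 190 mm from its centre. Origin: centre of its underside; z up. 
- heat_sink: Loose finned aluminium heat sink, 50 x 50 mm, 20 mm high, about 60 g, fins along its x, pointing up. Origin: centre of its underside; z up. Sides along its x and y.
- fan: Loose black square cooling fan with a grey hub and blades, 50 x 50 mm, 15 mm high, about 30 g, lying flat. Origin: centre of its underside; z up. Sides along its x and y.
- cover_large: Larger of two loose plain sheet-steel shielding covers with rows of small dark vent holes (7 x 4), a shallow closed box 68 mm long (x) by 46 mm wide (y), 14 mm high, about 60 g. Origin: centre of its underside; z up. 
- cover_small: Smaller of the two loose steel shielding covers (4 x 2 vent holes), 44 mm long (x) by 28 mm wide (y), 14 mm high, about 25 g. Origin: centre of its underside; z up. 
- capacitor: Loose black cylindrical capacitor with a bright top, standing upright, 30 mm across, 35 mm high. Not part of the job: leave it where it is. Origin: centre of its underside; z up. 
- terminal: Loose grey terminal block with a row of five screws, 56 mm long (x), 18 mm wide (y), 16 mm high. Not part of the job: leave it where it is. Origin: centre of its underside; z up. 
Mind the look-alikes: they are no part of the job. Leave any blue or turquoise look-alike of the heat_sink alone. Leave any blue look-alike of the cover_small alone.

How it is judged:
By the outcome, as a careful person would: the job done as asked, in the order asked, and still so for the second after the job is handed in, with the robot touching nothing.
It also fails if it takes over 102 s, if anything falls off the work surface, if the arm or the gripper's body presses on something with over 40 N, if the wrist force passes 120 N, or if a joint passes its speed limit or range.

### The arm

A 7-joint arm with a two-finger parallel gripper is mounted at the origin on the work surface. World frame = base frame: x ahead of the robot, y to its left, z up, the work surface at z = 0. Lengths are in mm, angles in degrees, forces in N, time in s.
With the tool pointing down it reaches from about 425 to 950 mm from the base axis. Payload 4.7 kg.
Tool frame: the origin (TCP) lies on the centre line of the jaws, within the pads' length; the fingertips stand 25 mm ahead of it and the grasp point (between the pads) lies 6 mm ahead of it; z points along the fingers, y is the line along which they close (so a half turn about z gives the same grasp; the last joint's range is limited). The gripper opens to 85 mm and grips with 20 to 120 N. Pads are 22 mm wide; open, the fingers measure 114 mm over their backs; the gripper's body (76 mm by 85 mm) begins 54 mm behind the grasp point. The pads swing forward as they close: fully open they stand 13 mm farther back than shut.
Start: joints at [71.969, 26.849, -2.785, 87.806, 1.381, 65.374, -4.715], TCP at [190.344, -647.622, 256.335] pointing down, gripper open.
Joint ranges: [-148.3, 148.3], [-19.14, 114.17], [-79.39, 73.82], [5.75, 140.21], [-59.74, 239.74], [12.07, 113.84], [-152.46, 152.46]. Speed limits (degrees/s): [147.25, 147.25, 180, 180, 180, 180, 180].

### API

Orientations are given as [roll, pitch, yaw] about the fixed x, y, z axes, in that order (R = Rz(yaw) Ry(pitch) Rx(roll)).
In Python, from bench import r gives the robot as it stands. The module is installed in compiled form; this text tells all that it offers.
- The arm moves only by the tool servo_tool, never from a script. Its argument "series" is a list of rows, each a list of 2 entries, a list of its own where there are three numbers: the shift along the tool's x, y, z in m, then the turn, a rotation vector about the tool's x, y, z in degrees. A call has 1 to 8 rows; each row shifts and turns the commanded pose from where the row before left it, along the tool's axes as they then stand; what a row does not reach is not made up. A row lasts 1/10 s, in which the tool goes at most 50 mm and 8.59 degrees, less where a joint would pass 70% of its speed; a pose out of reach is approached as far as the arm can. A call with a gripper value outside its range is refused whole. "grip" is the finger opening in m, from 0 to 0.0854, set as the call begins (left out, the last holds). The fingers move at their own pace and stop on an object; the grip force is fixed at half the most. Time passes only in rows, so rows that do not move let the fingers close. It gives the time, the measured TCP pose, the force, the opening and the grip force at its end, in the units of the state.
- r.get_obs(): the state, without advancing time (a new reading comes with each control period).
- r.read_camera(name): name is "side" or "top"; returns the picture (400x640x3 uint8, red, green, blue); there is no depth.
- r.calibration(name): a dict with "vertical_fov" (degrees; the focal length in pixels is half the picture's height over the tangent of half this angle, whatever the lens; pixels are square), "cx", "cy" (the principal point, pixels), "R" (3x3) and "t" (3): a world point X has camera coordinates R X + t. Camera axes: x right, y down, z forward; pixel columns grow to the right and rows downward; lengths in mm; the calibration is good to about 2 mm. A picture is of the moment at which its call begins. calibration takes no time and is no camera call.
- r.sign_off(): hands the job in; it is judged then, once.
The state is a dict: "time": time; "q": joint angles; "joint_vel": joint speeds; "joint_torque": joint torques, N m; "tool_pos": TCP position; "ee_rot": TCP orientation; "wrist_force": force on the tool from outside, world axes, zero at the start; "moment": the same for the moment, N m; "width": finger opening in mm; "grasp_force": force on a finger pad.
Only numpy, scipy, OpenCV 4.12 (cv2) and the standard library are available. Lean on these libraries where they do the work, as an engineer would, in place of code of your own. Each camera call takes 0.05 s, during which the arm holds its last target. There are 200 camera calls.

## Working session

There is one attempt and no reset: what is moved stays moved. The work goes in short steps, Python scripts to look and compute and a tool call to move; the robot and the scene stay as the last step left them, time stands still between calls to the robot, and variables do not carry over. Pictures are saved under pics/ and viewed, at most 14 in all, crops included, and the job is handed in when it is done.

Besides the shell and the picture viewer there is one more tool, called after "Emit:" as a command line: name --argument value ..., lists and objects as JSON in quotes. servo_tool: Moves the arm, as the interface text tells. Its arguments: {"type":"object","properties":{"series":{"type":"array"},"grip":{"type":"number"}},"required":["series"]}

```bash
mkdir -p pics; python3 - <<'E'
from bench import r
import cv2
for n in("top","side"):
    im=r.read_camera(n); cv2.imwrite(f"pics/{n}0.png",cv2.resize(im[:,:,::-1],None,fx=1.25,fy=1.25,interpolation=cv2.INTER_CUBIC)); cv2.imwrite(f"pics/raw_{n}0.png",im[:,:,::-1])
    print(r.calibration(n))
o=r.get_obs();print(o)
E
```

```text
{'vertical_fov': 53.67591905690357, 'cx': 317.7557454108641, 'cy': 203.79204636625158, 'R': array([[-1.21790563e-04, -9.99999861e-01,  5.13741745e-04],
       [-9.83438884e-01,  2.66629937e-05, -1.81240062e-01],
       [ 1.81240023e-01, -5.27306937e-04, -9.83438751e-01]]), 't': array([ -13.72833241,  564.5821042 , 1155.80786076])}
{'vertical_fov': 47.142215814002185, 'cx': 322.79177971227386, 'cy': 207.72666585594106, 'R': array([[-0.99777025, -0.06430117, -0.01788554],
       [-0.03365516,  0.71614344, -0.69714123],
       [ 0.05763561, -0.69498484, -0.71671069]]), 't': array([ 549.40394684,   42.75328181, 1233.46104892])}
{'time': 0.1, 'q': array([71.96775075, 26.89186612, -2.78724949, 87.8667171 ,  1.38042415,
       65.37365565, -4.71648742]), 'joint_vel': array([ 0.04113476, -0.10905643, -0.1048598 , -0.09120251,  0.04496505,
       -0.00551936, -0.01216517]), 'joint_torque': array([ 7.71992381e-04, -5.11518037e+01, -4.70309670e-02, -2.38391072e+01,
        1.07926354e-02,  4.39652169e-03, -2.72137709e-05]), 'tool_pos': array([ 190.22668078, -647.14738462,  255.37730157]), 'ee_rot': array([-1.79901298e+02,  1.67625780e-03,  1.63794824e+01]), 'wrist_force': array([ 0.35163858, -0.55558468,  0.47707945]), 'moment': array([ 0.00497333, -0.01222542,  0.02878662]), 'grasp_force': 0.0, 'width': 85.6402890483508}
```

View pics/top0.png

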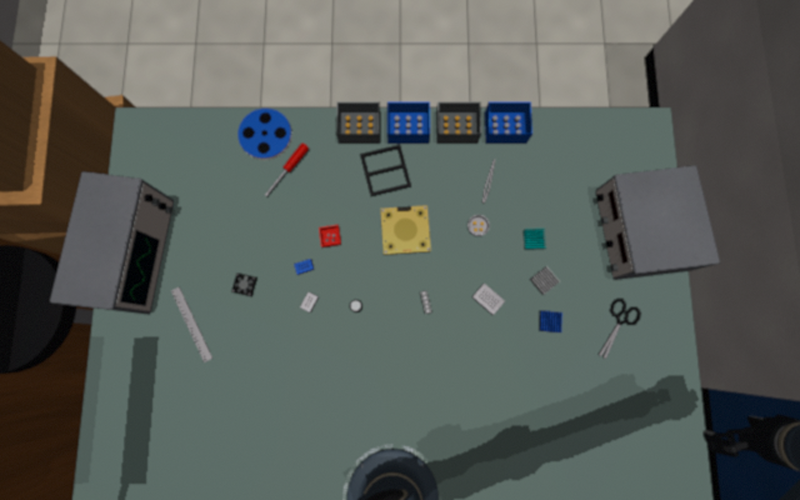

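View pics/side0.png

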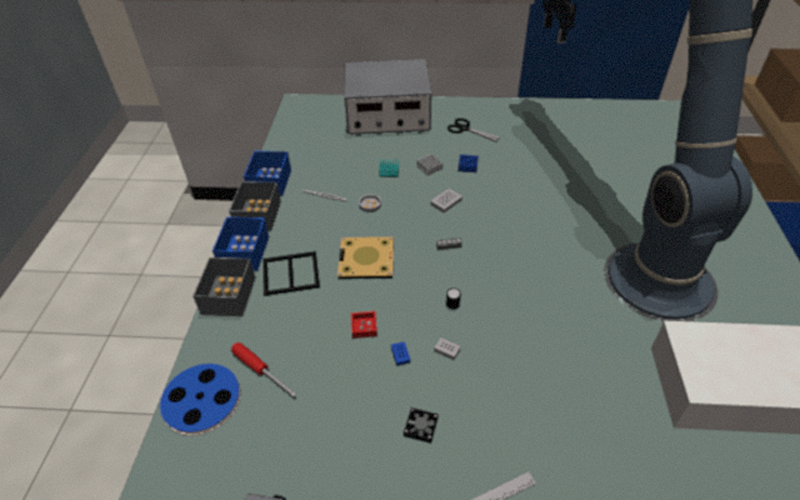

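```bash
cat > h.py <<'E'
import numpy as np, cv2
from scipy.optimize import minimize
from bench import r
C={n:r.calibration(n) for n in("top","side")}
DIM=dict(board=(120,120,12),cup=(50,50,20),dish=(56,56,14),heat_sink=(50,50,20),fan=(50,50,15),cover_large=(68,46,14),cover_small=(44,28,14),capacitor=(30,30,35),terminal=(56,18,16))
def proj(n,X):
    c=C[n];X=np.atleast_2d(X)@c["R"].T+c["t"];f=200/np.tan(np.radians(c["vertical_fov"]/2))
    return X[:,:2]/X[:,2:]*f+[c["cx"],c["cy"]]
def unproj(n,uv,z):
    c=C[n];f=200/np.tan(np.radians(c["vertical_fov"]/2))
    d=c["R"].T@np.array([(uv[0]-c["cx"])/f,(uv[1]-c["cy"])/f,1]);o=-c["R"].T@c["t"]
    return (o+d*(z-o[2])/d[2])[:2]
def outline(n,name,p,z0=0):
    L,W,h=DIM[name]
    if name in("dish","capacitor"):
        a=np.linspace(0,2*np.pi,60,endpoint=False);b=np.c_[np.cos(a),np.sin(a)]*L/2
    else: b=np.array([[1,1],[-1,1],[-1,-1],[1,-1]])*[L/2,W/2]
    t=np.radians(p[2]);b=b@np.array([[np.cos(t),np.sin(t)],[-np.sin(t),np.cos(t)]])+p[:2]
    P=[np.c_[b,np.full(len(b),z)] for z in ([h] if name=="board" else [z0,z0+h])]
    return cv2.convexHull(proj(n,np.vstack(P)).astype(np.float32))[:,0]
def score(im,n,name,p,z0=0):
    q=outline(n,name,p,z0);q2=np.roll(q,-1,0);pts=[];nn=[]
    for a,b in zip(q,q2):
        l=np.linalg.norm(b-a)
        k=max(2,int(l*3));s=(np.arange(k)+.5)/k;pts.append(a+(b-a)*s[:,None]);d=(b-a)/(l+1e-9);nn.append(np.tile([d[1],-d[0]],(k,1)))
    pts=np.vstack(pts);nn=np.vstack(nn)
    g=lambda x:cv2.remap(im,x[:,0].astype(np.float32),x[:,1].astype(np.float32),cv2.INTER_CUBIC)[:,0] if 0 else cv2.remap(im,x[None,:,0].astype(np.float32),x[None,:,1].astype(np.float32),cv2.INTER_CUBIC)[0]
    return np.linalg.norm(g(pts+nn*.8)-g(pts-nn*.8),axis=1).mean()
def fit(ims,name,p0,z0=0,rng=10,yaws=None):
    ims={n:i.astype(np.float32) for n,i in ims.items()}
    f=lambda p:-sum(score(i,n,name,p,z0) for n,i in ims.items())
    yaws=np.arange(0,180,6) if yaws is None else yaws
    g=np.arange(-rng,rng+1,2.5)
    best=sorted(((f((p0[0]+a,p0[1]+b,y)),p0[0]+a,p0[1]+b,y) for a in g for b in g for y in yaws))[:4]
    rs=[minimize(f,b[1:],method="Nelder-Mead",options=dict(initial_simplex=np.array(b[1:])+np.array([[0,0,0],[2,0,0],[0,2,0],[0,0,4]]))) for b in best]
    R=min(rs,key=lambda x:x.fun);return R.x,-R.fun
def tiles(items,fn):
    T=[]
    for im,n,name,p,z0 in items:
        c=proj(n,[*p[:2],DIM[name][2]/2])[0].astype(int)-25
        t=cv2.resize(im[c[1]:c[1]+50,c[0]:c[0]+50,::-1],(200,200),interpolation=cv2.INTER_CUBIC)
        q=((outline(n,name,p,z0)-c+.5)*4)
        cv2.polylines(t,[q.astype(np.int32)],True,(255,0,255),1);T.append(t)
    while len(T)%4:T.append(T[0]*0)
    cv2.imwrite(fn,np.vstack([np.hstack(T[i:i+4]) for i in range(0,len(T),4)]))
E
cat > m.py <<'E'
from h import *
ims={n:cv2.imread(f"pics/raw_{n}0.png")[:,:,::-1] for n in("top","side")}
px=dict(board=(405,230),cup=(330,236),dish=(478,226),heat_sink=(545,280),fan=(245,285),cover_large=(489,299),cover_small=(309,302),capacitor=(356,305),terminal=(426,302))
it=[]
for k,v in px.items():
    p0=unproj("top",np.array(v)/1.25,DIM[k][2]*.6)
    y=np.arange(-18,19,6) if k=="board" else [0] if k in("dish","capacitor") else np.arange(0,90,6) if DIM[k][0]==DIM[k][1] else None
    o=[]
    for s in (["top"],["side"],["top","side"]):
        p,sc=fit({n:ims[n] for n in s},k,p0,rng=10,yaws=y);o.append(np.r_[p,sc].round(1))
    print(k,*o)
    if k in px and k not in("capacitor","dish","terminal"): it+=[(ims[n],n,k,p,0) for n in("top","side")]
tiles(it,"pics/t0.png")
E
python3 m.py
```

```text
board [639.  -33.6   3.8  66.8] [637.7 -31.1   4.   89.8] [638.3 -32.2   3.8 149.9]
cup [622.2 158.8   9.   84. ] [620.7 159.9   9.2  95.4] [621.2 159.4   9.5 176.2]
dish [ 654.1 -222.2    1.4   31.7] [ 651.  -216.4    1.7   47.1] [ 6.535e+02 -2.212e+02  4.000e-01  7.020e+01]
heat_sink [ 507.9 -379.    38.4   32.1] [ 507.2 -378.    38.1   43.6] [ 507.6 -378.9   38.6   74.8]
fan [497.6 370.2  77.2  77.2] [496.8 371.9  77.5 107.8] [497.  371.3  77.5 179.6]
cover_large [ 462.6 -241.9   48.5   70.7] [ 460.7 -238.2   48.3   60.2] [ 461.7 -240.3   48.5  115.8]
cover_small [454.7 208.4 153.1  79.5] [452.9 208.4 153.7  55. ] [453.7 208.4 153.5 130.9]
capacitor [440.6  86.9   2.6  66.8] [442.4  87.4   3.1  83. ] [442.   86.8   3.2 145.4]
terminal [453.5 -79.8  12.8  37.5] [453.8 -83.4  12.5  60.2] [453.5 -80.7  13.8  88.9]
```

View pics/t0.png

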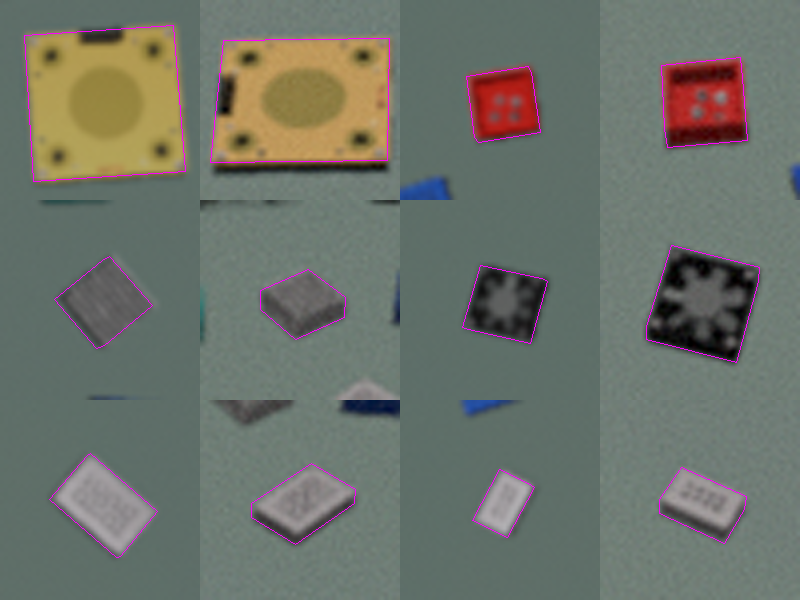

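```bash
cat > pl.py <<'E'
import numpy as np, json
from bench import r
def plan(segs,start=None):
    """segs: (x,y,z,yaw,maxstep_mm). Prints rows in groups of 8"""
    if start is None:
        o=r.get_obs();print("t",o["time"].__round__(2),o["tool_pos"].round(1),o["ee_rot"].round(2),"w",round(o["width"],1));start=(*o["tool_pos"],o["ee_rot"][2])
    p=np.array(start[:3]);y=start[3]
    for x,yy,z,yaw,ms in segs:
        D=np.array([x,yy,z])-p;d=(yaw-y+180)%360-180
        n=max(1,int(np.ceil(max(np.linalg.norm(D)/ms,abs(d)/7.5)-.02)))
        dl=round(-d/n,1);M=np.zeros((3,3))
        T=lambda a:np.array([[np.cos(a),np.sin(a),0],[np.sin(a),-np.cos(a),0],[0,0,-1]])
        for k in range(n):M+=T(np.radians(y-k*dl))
        s=np.linalg.solve(M/1,D)
        # spread rounding: cumulative rounding at 0.1mm
        c=np.round(np.arange(n+1)[:,None]*s,0 if 0 else 1);rows=np.diff(c,axis=0)/1000
        for k in range(n):
            p=p+T(np.radians(y))@rows[k]*1000;y-=dl
        print(f"-> {np.r_[p,y].round(1)} n={n}")
        L=[[[round(v,4) for v in q],[0,0,dl]] for q in rows]
        for i in range(0,n,8):print(json.dumps(L[i:i+8]).replace(" ",""))
    return p,y
E
python3 - <<'E'
from pl import *
plan([(507.6,-378.9,130,38.5,40),(507.6,-378.9,34,38.5,30)])
E
```

```text
t 0.1 [ 190.2 -647.1  255.4] [-179.9     0.     16.38] w 85.6
-> [ 507.6 -378.9  130.    38.4] n=11
[[[0.0369,-0.0091,0.0114],[0,0,-2.0]],[[0.0369,-0.0091,0.0114],[0,0,-2.0]],[[0.0369,-0.009,0.0114],[0,0,-2.0]],[[0.0369,-0.0091,0.0114],[0,0,-2.0]],[[0.0369,-0.0091,0.0114],[0,0,-2.0]],[[0.0369,-0.0091,0.0114],[0,0,-2.0]],[[0.037,-0.0091,0.0114],[0,0,-2.0]],[[0.0369,-0.0091,0.0114],[0,0,-2.0]]]
[[[0.0369,-0.009,0.0114],[0,0,-2.0]],[[0.0369,-0.0091,0.0114],[0,0,-2.0]],[[0.0369,-0.0091,0.0114],[0,0,-2.0]]]
-> [ 507.6 -378.9   34.    38.4] n=4
[[[0.0,0.0,0.024],[0,0,-0.0]],[[0.0,0.0,0.024],[0,0,-0.0]],[[0.0,0.0,0.024],[0,0,-0.0]],[[0.0,0.0,0.024],[0,0,-0.0]]]
```

Emit:
servo_tool --series '[[[0.0369,-0.0091,0.0114],[0,0,-2.0]],[[0.0369,-0.0091,0.0114],[0,0,-2.0]],[[0.0369,-0.009,0.0114],[0,0,-2.0]],[[0.0369,-0.0091,0.0114],[0,0,-2.0]],[[0.0369,-0.0091,0.0114],[0,0,-2.0]],[[0.0369,-0.0091,0.0114],[0,0,-2.0]],[[0.037,-0.0091,0.0114],[0,0,-2.0]],[[0.0369,-0.0091,0.0114],[0,0,-2.0]]]'

```text
time: 0.9
tool_pos: [432.7, -463.1, 164.3]
ee_rot: [-180.0, 0.0, 32.5]
wrist_force: [1.0, -0.7, 0.4]
width: 85.5
grasp_force: 0.0
```

Emit:
servo_tool --series '[[[0.0369,-0.009,0.0114],[0,0,-2.0]],[[0.0369,-0.0091,0.0114],[0,0,-2.0]],[[0.0369,-0.0091,0.0114],[0,0,-2.0]],[[0,0,0],[0,0,0]],[[0,0,0],[0,0,0]],[[0,0,0],[0,0,0]]]'

```text
time: 1.5
tool_pos: [506.8, -380.7, 130.8]
ee_rot: [180.0, 0.1, 38.3]
wrist_force: [0.5, 0.8, -0.3]
width: 85.3
grasp_force: 0.0
```

```bash
python3 - <<'E'
from pl import *
plan([(507.6,-378.9,30,38.5,30)])
from h import *
o=r.get_obs();im=r.read_camera("top");p=proj("top",o["tool_pos"])[0];print(p)
im2=r.read_camera("side");q=proj("side",o["tool_pos"]+[0,0,-25])[0]
def cr(i,c):
    c=c.astype(int);t=i[max(0,c[1]-50):c[1]+50,c[0]-50:c[0]+50,::-1];t=cv2.resize(t,(400,400),interpolation=cv2.INTER_CUBIC);cv2.drawMarker(t,(202,202),(255,0,255),cv2.MARKER_CROSS,20,1);return t
cv2.imwrite("pics/a1.png",np.hstack([cr(im,p),cr(im2,q)]))
E
```

```text
t 1.5 [ 506.8 -380.7  130.8] [1.800e+02 6.000e-02 3.827e+01] w 85.3
-> [ 507.6 -378.9   30.    38.7] n=4
[[[0.0004,-0.0002,0.0252],[0,0,-0.1]],[[0.0005,-0.0002,0.0252],[0,0,-0.1]],[[0.0004,-0.0003,0.0252],[0,0,-0.1]],[[0.0004,-0.0002,0.0252],[0,0,-0.1]]]
[447.34799122 218.78254827]
```

View pics/a1.png

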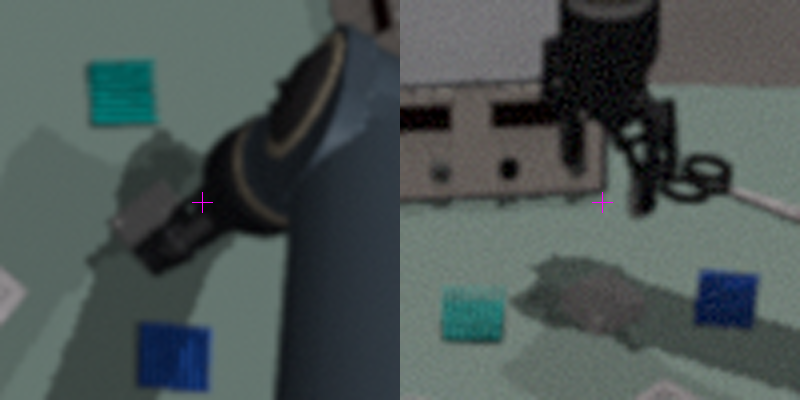

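Emit:
servo_tool --series '[[[0.0004,-0.0002,0.026],[0,0,0]],[[0.0005,-0.0002,0.026],[0,0,0]],[[0.0004,-0.0003,0.026],[0,0,-0.1]],[[0.0004,-0.0002,0.0255],[0,0,-0.1]],[[0,0,0],[0,0,0]],[[0,0,0],[0,0,0]]]'

```text
time: 2.2
tool_pos: [508.1, -378.5, 27.8]
ee_rot: [180.0, 0.0, 38.5]
wrist_force: [-0.7, 0.3, 0.6]
width: 85.7
grasp_force: 0.0
```

Emit:
servo_tool --series '[[[0,0,0],[0,0,0]],[[0,0,0],[0,0,0]],[[0,0,0],[0,0,0]],[[0,0,0],[0,0,0]],[[0,0,0],[0,0,0]],[[0,0,0],[0,0,0]]]' --grip 0.0

```text
time: 2.8
tool_pos: [509.6, -378.5, 29.3]
ee_rot: [179.8, -0.0, 38.6]
wrist_force: [-0.3, 0.2, 6.2]
width: 48.8
grasp_force: 64.1
```

Emit:
servo_tool --series '[[[0,0,0],[0,0,0]],[[0,0,0],[0,0,0]]]'

```text
time: 3.0
tool_pos: [509.6, -378.4, 29.3]
ee_rot: [179.8, -0.0, 38.6]
wrist_force: [-0.4, 0.1, 6.0]
width: 48.3
grasp_force: 64.1
```

Emit:
servo_tool --series '[[[0,0,-0.005],[0,0,0]],[[0,0,-0.015],[0,0,0]],[[0,0,-0.025],[0,0,0]],[[0,0,-0.025],[0,0,0]],[[0,0,0],[0,0,0]],[[0,0,0],[0,0,0]]]'

```text
time: 3.6
tool_pos: [508.7, -377.7, 98.5]
ee_rot: [179.9, -0.0, 38.6]
wrist_force: [0.4, -0.4, -0.7]
width: 48.8
grasp_force: 63.3
```

```bash
python3 - <<'E'
from pl import *
plan([(639.8,-32.1,90,3.8,32)])
E
```

```text
t 3.6 [ 508.7 -377.7   98.5] [ 1.7992e+02 -2.0000e-02  3.8570e+01] w 48.8
-> [639.8 -32.1  90.    3.8] n=12
[[[0.0215,-0.0227,0.0007],[0,0,2.9]],[[0.0215,-0.0228,0.0007],[0,0,2.9]],[[0.0215,-0.0227,0.0007],[0,0,2.9]],[[0.0215,-0.0227,0.0007],[0,0,2.9]],[[0.0215,-0.0227,0.0007],[0,0,2.9]],[[0.0215,-0.0228,0.0007],[0,0,2.9]],[[0.0214,-0.0227,0.0007],[0,0,2.9]],[[0.0215,-0.0227,0.0008],[0,0,2.9]]]
[[[0.0215,-0.0228,0.0007],[0,0,2.9]],[[0.0215,-0.0227,0.0007],[0,0,2.9]],[[0.0215,-0.0227,0.0007],[0,0,2.9]],[[0.0215,-0.0228,0.0007],[0,0,2.9]]]
```

Emit:
servo_tool --series '[[[0.0215,-0.0227,0.0007],[0,0,2.9]],[[0.0215,-0.0228,0.0007],[0,0,2.9]],[[0.0215,-0.0227,0.0007],[0,0,2.9]],[[0.0215,-0.0227,0.0007],[0,0,2.9]],[[0.0215,-0.0227,0.0007],[0,0,2.9]],[[0.0215,-0.0228,0.0007],[0,0,2.9]],[[0.0214,-0.0227,0.0007],[0,0,2.9]],[[0.0215,-0.0227,0.0008],[0,0,2.9]]]'

```text
time: 4.4
tool_pos: [571.8, -136.1, 90.5]
ee_rot: [-179.9, 0.2, 15.3]
wrist_force: [-0.1, 0.1, -0.3]
width: 48.5
grasp_force: 63.3
```

Emit:
servo_tool --series '[[[0.0215,-0.0228,0.0007],[0,0,2.9]],[[0.0215,-0.0227,0.0007],[0,0,2.9]],[[0.0215,-0.0227,0.0007],[0,0,2.9]],[[0.0215,-0.0228,0.0007],[0,0,2.9]],[[0,0,0],[0,0,0]],[[0,0,0],[0,0,0]],[[0,0,0],[0,0,0]]]'

```text
time: 5.1
tool_pos: [638.4, -33.4, 88.0]
ee_rot: [179.9, 0.1, 3.7]
wrist_force: [0.0, -0.3, -0.5]
width: 48.9
grasp_force: 63.3
```

```bash
python3 - <<'E'
from pl import *
plan([(639.8,-32.1,52,3.8,20),(639.8,-32.1,43,3.8,5)])
from h import *
o=r.get_obs();i=r.read_camera("side");q=proj("side",o["tool_pos"]+[0,0,-30])[0].astype(int)
t=i[q[1]-50:q[1]+50,q[0]-60:q[0]+60,::-1];cv2.imwrite("pics/a2.png",cv2.resize(t,None,fx=5,fy=5,interpolation=cv2.INTER_CUBIC))
E
```

```text
t 5.1 [638.4 -33.4  88. ] [1.7995e+02 1.4000e-01 3.7100e+00] w 48.9
-> [639.8 -32.1  52.    3.7] n=2
[[[0.0007,-0.0006,0.018],[0,0,-0.0]],[[0.0008,-0.0006,0.018],[0,0,-0.0]]]
-> [639.8 -32.1  43.    3.7] n=2
[[[0.0,0.0,0.0045],[0,0,-0.0]],[[0.0,0.0,0.0045],[0,0,-0.0]]]
```

View pics/a2.png

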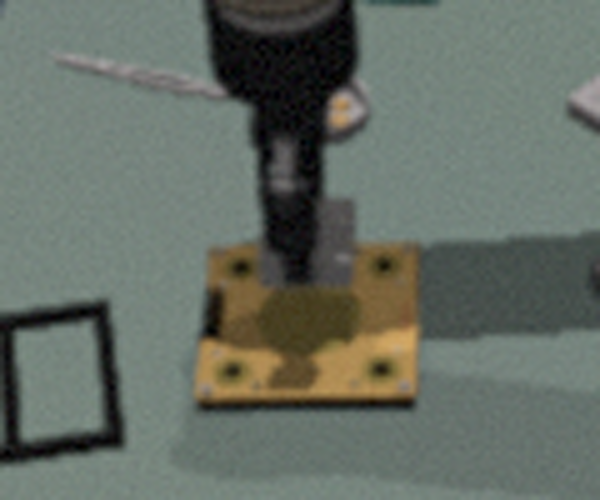

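```bash
python3 - <<'E'
from h import *
i=r.read_camera("side");it=[]
for z0 in (54,59,64):
    p,s=fit({"side":i},"heat_sink",(633,-33),z0=z0,rng=10,yaws=[2,4,6]);print(z0,p.round(1),s);it.append((i,"side","heat_sink",p,z0))
o=r.get_obs();print(o["tool_pos"])
p,s=fit({"side":i},"board",(638,-32),yaws=[2,4,6]);print(p,s);it.append((i,"side","board",p,0))
tiles(it,"pics/t1.png")
E
```

```text
54 [636.4 -41.4   2.2] 47.511573791503906
59 [635.3 -36.2   3.2] 47.29822540283203
64 [634.5 -31.1   3.4] 46.90031051635742
[638.71022795 -33.75288773  88.49575543]
[637.59677139 -30.58890307   3.81702905] 79.7072982788086
```

View pics/t1.png

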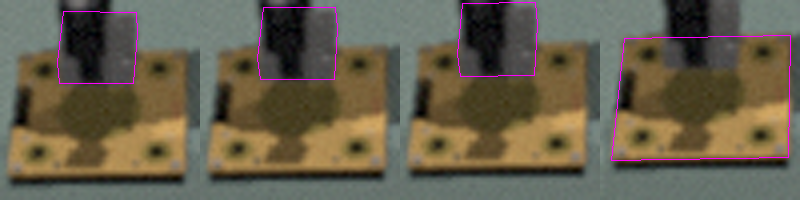

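Emit:
servo_tool --series '[[[0.0012,-0.0008,0.018],[0,0,-0.1]],[[0.0012,-0.0008,0.018],[0,0,0]],[[0,0,0.004],[0,0,0]],[[0,0,0.003],[0,0,0]],[[0,0,0],[0,0,0]]]'

```text
time: 5.7
tool_pos: [641.9, -30.8, 46.2]
ee_rot: [180.0, -0.0, 3.8]
wrist_force: [0.2, -1.2, -0.2]
width: 48.6
grasp_force: 63.3
```

Emit:
servo_tool --series '[[[-0.0004,0.0006,0.002],[0,0,0]],[[-0.0004,0.0006,0.0015],[0,0,0]],[[0,0,0.001],[0,0,0]],[[0,0,0],[0,0,0]]]'

```text
time: 6.1
tool_pos: [641.2, -31.5, 41.5]
ee_rot: [180.0, -0.0, 3.9]
wrist_force: [-0.3, 0.4, -0.5]
width: 48.4
grasp_force: 63.3
```

```bash
python3 - <<'E'
from h import *
i=r.read_camera("side")
p,s=fit({"side":i},"heat_sink",(636,-33),z0=12,rng=7.5,yaws=[2,4,6]);print(p.round(1),s)
o=r.get_obs();print(o["tool_pos"],o["wrist_force"])
E
```

```text
[636.  -31.1   7.7] 48.21976852416992
[641.21452376 -31.44667703  41.51565037] [ 0.03216525 -0.64763366 -1.57319044]
```

Emit:
servo_tool --series '[[[0,0,0.0005],[0,0,0]],[[0,0,0],[0,0,0]]]'

```text
time: 6.35
tool_pos: [641.3, -31.3, 41.3]
ee_rot: [180.0, -0.0, 3.9]
wrist_force: [-1.0, 0.4, 2.6]
width: 48.4
grasp_force: 63.5
```

Emit:
servo_tool --series '[[[0,0,0],[0,0,0]],[[0,0,0],[0,0,0]],[[0,0,0],[0,0,0]],[[0,0,-0.01],[0,0,0]],[[0,0,-0.04],[0,0,0]],[[-0.02,0,-0.045],[0,0,0]],[[-0.04,0,-0.03],[0,0,0]],[[-0.04,0.01,-0.02],[0,0,0]]]' --grip 0.08

```text
time: 7.15
tool_pos: [542.5, -46.7, 189.1]
ee_rot: [-180.0, -0.3, 4.0]
wrist_force: [0.3, -0.6, -0.5]
width: 80.2
grasp_force: 0.0
```

Emit:
servo_tool --series '[[[0,-0.04,0],[0,0,0]],[[0,-0.04,0],[0,0,0]],[[0,-0.04,0],[0,0,0]],[[0,-0.04,0],[0,0,0]],[[0,0,0],[0,0,0]]]'

```text
time: 7.65
tool_pos: [530.4, 118.7, 187.1]
ee_rot: [-179.8, -0.1, 4.5]
wrist_force: [0.7, 1.1, -0.2]
width: 80.3
grasp_force: 0.0
```

```bash
cat > chk.py <<'E'
from h import *
import sys
def look(names,fn):
    ims={n:r.read_camera(n) for n in("top","side")};it=[];out={}
    for k,p0,z0,y in names:
        o=[]
        for s in (["top"],["side"],["top","side"]):
            p,sc=fit({n:ims[n] for n in s},k,p0,z0=z0,rng=7.5,yaws=y);o.append(np.r_[p,sc].round(1))
        out[k]=o;it+=[(ims[n],n,k,o[2],z0) for n in("top","side")]
    b=out.get("board")
    for k,o in out.items():
        print(k,*o)
        if b and k!="board":
            for a,c in zip(o,b):
                t=np.radians(c[2]);d=a[:2]-c[:2];print("   in board",(np.array([[np.cos(t),np.sin(t)],[-np.sin(t),np.cos(t)]])@d).round(1),(a[2]-c[2]).round(1))
    tiles(it,fn)
E
python3 - <<'E'
from chk import *
look([("board",(638,-32),0,[2,4,6]),("heat_sink",(638,-32),12,[2,4,6])],"pics/t2.png")
E
```

```text
board [639.1 -33.6   3.8  70.3] [637.6 -31.    3.8  94.7] [638.3 -32.2   3.8 157.8]
heat_sink [637.8 -33.3   3.3  50.8] [637.9 -31.3   2.7  84.4] [637.8 -32.3   2.7 133.1]
   in board [-1.3  0.4] -0.5
   in board [ 0.3 -0.3] -1.1
   in board [-0.5 -0.1] -1.1
```

View pics/t2.png

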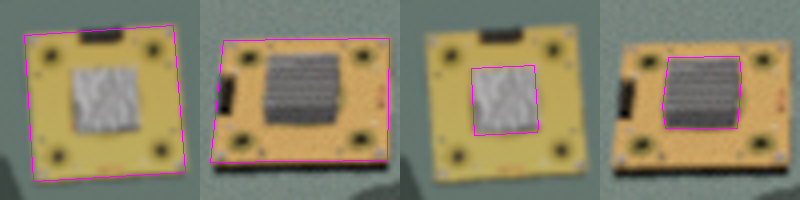

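```bash
python3 - <<'E'
from pl import *
plan([(497,371.3,120,77.5,40),(497,371.3,60,77.5,30)])
E
```

```text
t 7.75 [531.2 112.4 186.5] [ 1.7999e+02 -5.0000e-02  4.0200e+00] w 79.9
-> [497.  371.3 120.   77. ] n=10
[[[0.0137,-0.0244,0.0067],[0,0,-7.3]],[[0.0137,-0.0243,0.0066],[0,0,-7.3]],[[0.0137,-0.0244,0.0067],[0,0,-7.3]],[[0.0137,-0.0244,0.0066],[0,0,-7.3]],[[0.0137,-0.0243,0.0067],[0,0,-7.3]],[[0.0137,-0.0244,0.0066],[0,0,-7.3]],[[0.0137,-0.0244,0.0067],[0,0,-7.3]],[[0.0137,-0.0243,0.0066],[0,0,-7.3]]]
[[[0.0137,-0.0244,0.0067],[0,0,-7.3]],[[0.0137,-0.0244,0.0066],[0,0,-7.3]]]
-> [497.  371.3  60.   77.4] n=2
[[[0.0,0.0,0.03],[0,0,-0.2]],[[0.0,0.0,0.03],[0,0,-0.2]]]
```

Emit:
servo_tool --series '[[[0.0137,-0.0244,0.0067],[0,0,-7.3]],[[0.0137,-0.0243,0.0066],[0,0,-7.3]],[[0.0137,-0.0244,0.0067],[0,0,-7.3]],[[0.0137,-0.0244,0.0066],[0,0,-7.3]],[[0.0137,-0.0243,0.0067],[0,0,-7.3]],[[0.0137,-0.0244,0.0066],[0,0,-7.3]],[[0.0137,-0.0244,0.0067],[0,0,-7.3]],[[0.0137,-0.0243,0.0066],[0,0,-7.3]]]' --grip 0.08

```text
time: 8.55
tool_pos: [532.4, 324.4, 132.5]
ee_rot: [179.9, 0.0, 62.4]
wrist_force: [1.0, -0.2, 0.2]
width: 80.0
grasp_force: 0.0
```

Emit:
servo_tool --series '[[[0.0137,-0.0244,0.0067],[0,0,-7.3]],[[0.0137,-0.0244,0.0066],[0,0,-7.3]],[[0,0,0.03],[0,0,-0.2]],[[0,0,0.03],[0,0,-0.2]],[[0,0,0],[0,0,0]],[[0,0,0],[0,0,0]]]'

```text
time: 9.15
tool_pos: [498.8, 369.1, 59.5]
ee_rot: [180.0, 0.1, 77.1]
wrist_force: [0.5, -0.2, 0.6]
width: 79.9
grasp_force: 0.0
```

```bash
python3 - <<'E'
from pl import *
plan([(497,371.8,31,77.5,15)])
E
```

```text
t 9.15 [498.8 369.1  59.5] [1.7998e+02 7.0000e-02 7.7140e+01] w 79.9
-> [497.  371.8  31.   77.5] n=2
[[[0.0011,-0.0012,0.0143],[0,0,-0.2]],[[0.0012,-0.0012,0.0142],[0,0,-0.2]]]
```

Emit:
servo_tool --series '[[[0.0011,-0.0012,0.0143],[0,0,-0.2]],[[0.0012,-0.0012,0.0142],[0,0,-0.2]],[[0,0,0],[0,0,0]],[[0,0,0],[0,0,0]]]'

```text
time: 9.55
tool_pos: [495.6, 373.2, 30.5]
ee_rot: [-180.0, 0.0, 77.7]
wrist_force: [-0.0, 0.2, 0.1]
width: 79.8
grasp_force: 0.0
```

Emit:
servo_tool --series '[[[0,0,0],[0,0,0]],[[0,0,0],[0,0,0]],[[0,0,0],[0,0,0]],[[0,0,0],[0,0,0]],[[0,0,0],[0,0,0]],[[0,0,0],[0,0,0]],[[0,0,0],[0,0,0]]]' --grip 0.0

```text
time: 10.25
tool_pos: [496.5, 373.9, 32.0]
ee_rot: [179.9, -0.1, 77.7]
wrist_force: [-0.2, -0.1, 6.0]
width: 47.4
grasp_force: 62.2
```

Emit:
servo_tool --series '[[[0,0,-0.005],[0,0,0]],[[0,0,-0.02],[0,0,0]],[[0,0,-0.03],[0,0,0]],[[0,0,-0.03],[0,0,0]],[[0,0,0],[0,0,0]]]'

```text
time: 10.75
tool_pos: [497.6, 375.1, 120.2]
ee_rot: [179.7, -0.3, 77.7]
wrist_force: [-0.7, 0.7, 1.0]
width: 47.7
grasp_force: 61.8
```

```bash
python3 - <<'E'
from pl import *
plan([(637.8,-28.5,108,93.8,32)])
E
```

```text
t 10.75 [497.6 375.1 120.2] [179.72  -0.35  77.67] w 47.7
-> [637.8 -28.5 108.   94.5] n=14
[[[-0.0281,0.0123,0.0009],[0,0,-1.2]],[[-0.028,0.0123,0.0008],[0,0,-1.2]],[[-0.0281,0.0123,0.0009],[0,0,-1.2]],[[-0.028,0.0123,0.0009],[0,0,-1.2]],[[-0.0281,0.0123,0.0008],[0,0,-1.2]],[[-0.028,0.0123,0.0009],[0,0,-1.2]],[[-0.0281,0.0123,0.0009],[0,0,-1.2]],[[-0.028,0.0123,0.0009],[0,0,-1.2]]]
[[[-0.0281,0.0123,0.0008],[0,0,-1.2]],[[-0.028,0.0123,0.0009],[0,0,-1.2]],[[-0.0281,0.0123,0.0009],[0,0,-1.2]],[[-0.028,0.0123,0.0008],[0,0,-1.2]],[[-0.0281,0.0123,0.0009],[0,0,-1.2]],[[-0.028,0.0123,0.0009],[0,0,-1.2]]]
```

Emit:
servo_tool --series '[[[-0.0281,0.0123,0.0009],[0,0,-1.2]],[[-0.028,0.0123,0.0008],[0,0,-1.2]],[[-0.0281,0.0123,0.0009],[0,0,-1.2]],[[-0.028,0.0123,0.0009],[0,0,-1.2]],[[-0.0281,0.0123,0.0008],[0,0,-1.2]],[[-0.028,0.0123,0.0009],[0,0,-1.2]],[[-0.0281,0.0123,0.0009],[0,0,-1.2]],[[-0.028,0.0123,0.0009],[0,0,-1.2]]]'

```text
time: 11.55
tool_pos: [561.1, 135.8, 108.1]
ee_rot: [-179.9, 0.0, 87.3]
wrist_force: [0.5, 0.3, -0.2]
width: 47.8
grasp_force: 61.7
```

Emit:
servo_tool --series '[[[-0.0281,0.0123,0.0008],[0,0,-1.2]],[[-0.028,0.0123,0.0009],[0,0,-1.2]],[[-0.0281,0.0123,0.0009],[0,0,-1.2]],[[-0.028,0.0123,0.0008],[0,0,-1.2]],[[-0.0281,0.0123,0.0009],[0,0,-0.9]],[[-0.028,0.0123,0.0009],[0,0,-0.8]],[[0,0,0],[0,0,0]],[[0,0,0],[0,0,0]]]'

```text
time: 12.35
tool_pos: [635.3, -31.2, 102.7]
ee_rot: [-179.9, -0.0, 93.7]
wrist_force: [-0.5, 0.2, -0.1]
width: 47.6
grasp_force: 61.8
```

```bash
python3 - <<'E'
from pl import *
plan([(637.8,-28.5,67,93.4,15)])
from h import *
i=r.read_camera("side");o=r.get_obs();it=[]
for z0 in (o["tool_pos"][2]-32,o["tool_pos"][2]-36):
    p,s=fit({"side":i},"fan",(637,-32),z0=z0,rng=10,yaws=[0,3,6]);print(z0,p.round(1),s);it.append((i,"side","fan",p,z0))
tiles(it,"pics/t3.png")
E
```

```text
t 12.35 [635.3 -31.2 102.7] [-1.7989e+02 -2.0000e-02  9.3670e+01] w 47.6
-> [637.8 -28.5  67.   93.4] n=3
[[[0.0009,0.0009,0.0119],[0,0,0.1]],[[0.0008,0.0009,0.0119],[0,0,0.1]],[[0.0009,0.0009,0.0119],[0,0,0.1]]]
70.96065794182111 [635.6 -31.9   6.5] 77.0718994140625
66.96065794182111 [636.4 -36.2   6.7] 77.63629913330078
```

View pics/t3.png

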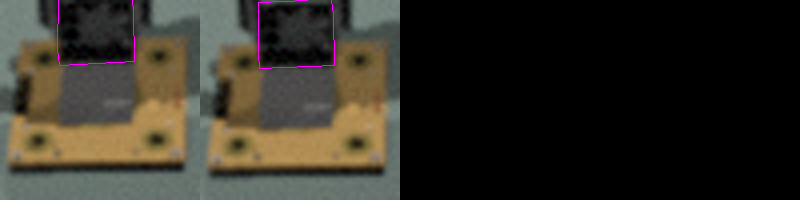

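Emit:
servo_tool --series '[[[0.0009,0.0008,0.0119],[0,0,0]],[[0.0008,0.0008,0.0119],[0,0,-0.1]],[[0.0009,0.0008,0.0115],[0,0,0]],[[0,0,0],[0,0,0]],[[0,0,0],[0,0,0]]]'

```text
time: 12.9
tool_pos: [637.8, -27.3, 67.7]
ee_rot: [-179.9, -0.0, 93.9]
wrist_force: [0.3, 0.3, -0.0]
width: 47.7
grasp_force: 61.8
```

```bash
python3 - <<'E'
from h import *
i=r.read_camera("side");o=r.get_obs();print(o["tool_pos"],o["ee_rot"]);it=[]
z0=o["tool_pos"][2]-32
p,s=fit({"side":i},"fan",(637,-32),z0=z0,rng=10,yaws=[0,3,6]);print(z0,p.round(1),s);it.append((i,"side","fan",p,z0))
c=proj("side",[638,-32,30])[0].astype(int)
cv2.imwrite("pics/t4.png",cv2.resize(i[c[1]-30:c[1]+25,c[0]-35:c[0]+35,::-1],None,fx=9,fy=9,interpolation=cv2.INTER_CUBIC))
E
```

```text
[638.22091183 -27.42325738  68.30101478] [-1.79998978e+02 -1.93512994e-03  9.38941720e+01]
36.30101477619624 [638.3 -27.9   6.4] 79.0302963256836
```

View pics/t4.png

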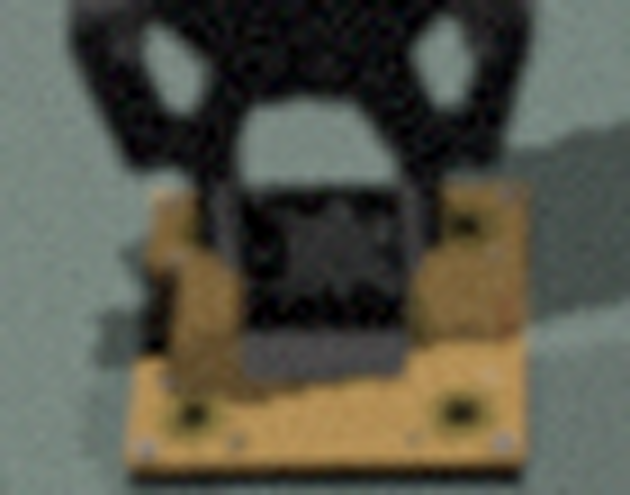

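Emit:
servo_tool --series '[[[-0.001,0.0002,0.0015],[0,0,0]],[[-0.0012,0.0002,0.0015],[0,0,0]],[[0,0,0.001],[0,0,0]],[[0,0,0],[0,0,0]]]'

```text
time: 13.35
tool_pos: [638.6, -30.0, 64.4]
ee_rot: [-180.0, 0.0, 93.9]
wrist_force: [1.1, 0.2, 0.8]
width: 47.9
grasp_force: 61.8
```

```bash
python3 - <<'E'
from h import *
i=r.read_camera("side");o=r.get_obs();print(o["tool_pos"],o["ee_rot"],o["wrist_force"])
z0=o["tool_pos"][2]-32
for z in (32,z0):
  p,s=fit({"side":i},"fan",(637,-32),z0=z,rng=10,yaws=[0,3,6]);print(z,p.round(1),s)
E
```

```text
[638.67918985 -29.96583249  64.4698916 ] [1.79994023e+02 4.97929473e-03 9.38642356e+01] [ 1.17138371 -0.43484176 -0.4265177 ]
32 [639.5 -32.1   6.5] 76.99378967285156
32.469891599704425 [639.3 -31.7   6.8] 76.81996154785156
```

Emit:
servo_tool --series '[[[0.0004,-0.0011,0],[0,0,0]],[[0,0,0.0006],[0,0,0]],[[0,0,0.0003],[0,0,0]]]'

```text
time: 13.7
tool_pos: [637.5, -29.4, 64.0]
ee_rot: [-180.0, 0.0, 93.9]
wrist_force: [-1.8, -0.1, 5.1]
width: 47.9
grasp_force: 62.3
```

Emit:
servo_tool --series '[[[0,0,0],[0,0,0]],[[0,0,0],[0,0,0]],[[0,0,0],[0,0,0]],[[0,0,-0.01],[0,0,0]],[[0,0,-0.04],[0,0,0]],[[0,0,-0.04],[0,0,0]],[[-0.01,-0.03,-0.02],[0,0,0]],[[-0.03,-0.03,0],[0,0,0]]]' --grip 0.08

```text
time: 14.5
tool_pos: [582.6, -69.5, 178.2]
ee_rot: [179.5, -0.1, 94.3]
wrist_force: [0.9, -0.7, -0.0]
width: 79.9
grasp_force: 0.0
```

Emit:
servo_tool --series '[[[-0.04,-0.02,0],[0,0,4]],[[-0.04,-0.02,0],[0,0,4]],[[-0.03,-0.025,0],[0,0,4]],[[-0.02,-0.02,0],[0,0,4]],[[0,0,0],[0,0,0]]]'

```text
time: 15.0
tool_pos: [489.9, -203.6, 173.8]
ee_rot: [-179.9, 0.2, 77.4]
wrist_force: [-0.1, -1.3, -0.6]
width: 80.1
grasp_force: 0.0
```

```bash
python3 - <<'E'
from chk import *
look([("board",(638,-32),0,[2,4,6]),("heat_sink",(638,-32),12,[2,4,6]),("fan",(638,-32),32,[0,4,8])],"pics/t5.png")
print(r.get_obs()["tool_pos"],r.get_obs()["ee_rot"])
E
```

```text
board [639.  -33.5   3.8  70.6] [637.6 -31.    3.9  96.5] [638.2 -32.1   4.  159.3]
heat_sink [640.4 -32.    1.8 117.8] [638.1 -32.5   3.  100.9] [639.3 -32.2   1.8 207.8]
   in board [1.5 1.4] -2.0
   in board [ 0.4 -1.5] -0.9
   in board [ 1.1 -0.2] -2.2
fan [636.3 -31.9   2.2 117.2] [636.4 -30.5   4.5 109. ] [636.5 -31.7   3.9 223.4]
   in board [-2.6  1.8] -1.6
   in board [-1.2  0.6] 0.6
   in board [-1.7  0.5] -0.1
[ 493.52441373 -199.99500203  174.34783983] [1.79909986e+02 9.02994051e-03 7.78505393e+01]
```

View pics/t5.png

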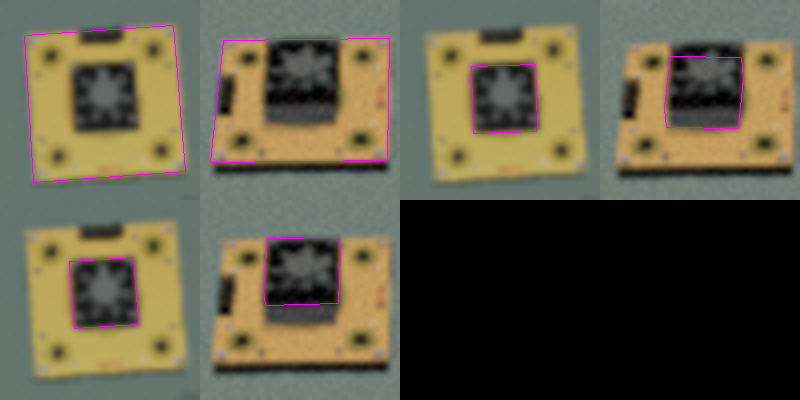

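```bash
python3 - <<'E'
from pl import *
plan([(461,-240.5,70,48.5,40)])
E
```

```text
t 15.1 [ 493.5 -200.   174.3] [1.7991e+02 1.0000e-02 7.7850e+01] w 79.9
-> [ 461.  -240.5   70.    48.7] n=4
[[[-0.0126,-0.0035,0.0261],[0,0,7.3]],[[-0.0127,-0.0036,0.0261],[0,0,7.3]],[[-0.0126,-0.0035,0.0261],[0,0,7.3]],[[-0.0126,-0.0036,0.026],[0,0,7.3]]]
```

Emit:
servo_tool --series '[[[-0.0126,-0.0035,0.0261],[0,0,7.3]],[[-0.0127,-0.0036,0.0261],[0,0,7.3]],[[-0.0126,-0.0035,0.0261],[0,0,7.3]],[[-0.0126,-0.0036,0.026],[0,0,7.3]],[[0,0,0],[0,0,0.2]],[[0,0,0],[0,0,0]],[[0,0,0],[0,0,0]]]' --grip 0.08

```text
time: 15.8
tool_pos: [463.2, -239.4, 70.7]
ee_rot: [179.8, -0.1, 48.7]
wrist_force: [0.7, 0.6, 0.7]
width: 80.0
grasp_force: 0.0
```

```bash
python3 - <<'E'
from pl import *
plan([(461,-240.5,28.5,48.5,15)])
E
```

```text
t 15.8 [ 463.2 -239.4   70.7] [ 1.7983e+02 -1.2000e-01  4.8710e+01] w 80.0
-> [ 461.  -240.5   28.5   48.4] n=3
[[[-0.0008,-0.0003,0.0141],[0,0,0.1]],[[-0.0008,-0.0003,0.0141],[0,0,0.1]],[[-0.0007,-0.0003,0.014],[0,0,0.1]]]
```

Emit:
servo_tool --series '[[[-0.0008,-0.0003,0.0141],[0,0,0.1]],[[-0.0008,-0.0003,0.0141],[0,0,0.1]],[[-0.0007,-0.0003,0.013],[0,0,0]],[[0,0,0],[0,0,0]],[[0,0,0],[0,0,0]]]'

```text
time: 16.3
tool_pos: [459.3, -241.2, 28.5]
ee_rot: [180.0, -0.0, 48.3]
wrist_force: [0.0, 0.1, 0.4]
width: 80.0
grasp_force: 0.0
```

Emit:
servo_tool --series '[[[0,0,0],[0,0,0]],[[0,0,0],[0,0,0]],[[0,0,0],[0,0,0]],[[0,0,0],[0,0,0]],[[0,0,0],[0,0,0]],[[0,0,0],[0,0,0]],[[0,0,0],[0,0,0]]]' --grip 0.0

```text
time: 17.0
tool_pos: [459.3, -241.6, 29.0]
ee_rot: [179.9, -0.0, 48.3]
wrist_force: [-1.1, 0.3, 5.2]
width: 44.2
grasp_force: 61.4
```

Emit:
servo_tool --series '[[[0,0,-0.005],[0,0,0]],[[0,0,-0.02],[0,0,0]],[[0,0,-0.04],[0,0,0]],[[0,0,-0.045],[0,0,0]],[[0,0,-0.01],[0,0,0]],[[0,0,0],[0,0,0]]]'

```text
time: 17.6
tool_pos: [459.6, -241.9, 150.1]
ee_rot: [179.7, -0.1, 48.3]
wrist_force: [-0.4, 0.0, -0.9]
width: 43.9
grasp_force: 61.4
```

```bash
python3 - <<'E'
from pl import *
plan([(500,-100,145,15,28),(632,80,100,3.9,28)])
E
```

```text
t 17.6 [ 459.6 -241.9  150.1] [ 1.7973e+02 -5.0000e-02  4.8260e+01] w 43.9
-> [ 500.  -100.1  145.    15.3] n=6
[[[0.0192,-0.0159,0.0009],[0,0,5.5]],[[0.0192,-0.0159,0.0008],[0,0,5.5]],[[0.0192,-0.0159,0.0009],[0,0,5.5]],[[0.0192,-0.0159,0.0008],[0,0,5.5]],[[0.0192,-0.0159,0.0009],[0,0,5.5]],[[0.0192,-0.0158,0.0008],[0,0,5.5]]]
-> [632.   80.  100.    3.6] n=9
[[[0.018,-0.0172,0.005],[0,0,1.3]],[[0.0179,-0.0171,0.005],[0,0,1.3]],[[0.018,-0.0172,0.005],[0,0,1.3]],[[0.018,-0.0172,0.005],[0,0,1.3]],[[0.018,-0.0171,0.005],[0,0,1.3]],[[0.0179,-0.0172,0.005],[0,0,1.3]],[[0.018,-0.0172,0.005],[0,0,1.3]],[[0.018,-0.0171,0.005],[0,0,1.3]]]
[[[0.0179,-0.0172,0.005],[0,0,1.3]]]
```

Emit:
servo_tool --series '[[[0.0192,-0.0159,0.0009],[0,0,5.5]],[[0.0192,-0.0159,0.0008],[0,0,5.5]],[[0.0192,-0.0159,0.0009],[0,0,5.5]],[[0.0192,-0.0159,0.0008],[0,0,5.5]],[[0.0192,-0.0159,0.0009],[0,0,5.5]],[[0.0192,-0.0158,0.0008],[0,0,5.5]]]'

```text
time: 18.2
tool_pos: [497.4, -98.4, 140.8]
ee_rot: [-179.9, 0.2, 15.1]
wrist_force: [0.4, -0.1, -1.1]
width: 44.0
grasp_force: 61.4
```

Emit:
servo_tool --series '[[[0.018,-0.0172,0.005],[0,0,1.3]],[[0.0179,-0.0171,0.005],[0,0,1.3]],[[0.018,-0.0172,0.005],[0,0,1.3]],[[0.018,-0.0172,0.005],[0,0,1.3]],[[0.018,-0.0171,0.005],[0,0,1.3]],[[0.0179,-0.0172,0.005],[0,0,1.3]],[[0.018,-0.0172,0.005],[0,0,1.3]],[[0.018,-0.0171,0.005],[0,0,1.1]]]'

```text
time: 19.0
tool_pos: [613.4, 62.5, 100.1]
ee_rot: [180.0, 0.3, 5.0]
wrist_force: [0.0, 0.5, -0.5]
width: 44.2
grasp_force: 61.4
```

Emit:
servo_tool --series '[[[0.0179,-0.0172,0.005],[0,0,1.1]],[[0,0,0],[0,0,0]],[[0,0,0],[0,0,0]]]'

```text
time: 19.3
tool_pos: [629.3, 80.6, 95.6]
ee_rot: [180.0, 0.3, 4.0]
wrist_force: [-0.3, -0.3, -0.7]
width: 44.5
grasp_force: 61.4
```

```bash
python3 - <<'E'
from pl import *
plan([(629.5,81,40,3.8,20)])
from h import *
i=r.read_camera("side");o=r.get_obs();z0=o["tool_pos"][2]-29
p,s=fit({"side":i},"cover_large",o["tool_pos"][:2],z0=z0,rng=10,yaws=[0,4,8]);print(z0,p.round(1),s,o["tool_pos"])
E
```

```text
t 19.3 [629.3  80.6  95.6] [179.95   0.25   4.04] w 44.5
-> [629.5  81.   40.    3.7] n=3
[[[0.0001,-0.0001,0.0185],[0,0,0.1]],[[0.0,-0.0001,0.0185],[0,0,0.1]],[[0.0001,-0.0002,0.0186],[0,0,0.1]]]
67.08180044110534 [632.9  81.5   3.6] 40.400386810302734 [629.34411942  79.66492445  96.08180044]
```

Emit:
servo_tool --series '[[[-0.0008,0.0,0.019],[0,0,0.1]],[[-0.0008,-0.0002,0.019],[0,0,0.1]],[[-0.0008,-0.0002,0.019],[0,0,0]],[[0,0,0],[0,0,0]],[[0,0,0],[0,0,0]]]'

```text
time: 19.85
tool_pos: [627.9, 79.7, 40.9]
ee_rot: [180.0, 0.1, 3.7]
wrist_force: [0.5, -0.3, 0.0]
width: 44.1
grasp_force: 61.4
```

```bash
python3 - <<'E'
from h import *
i=r.read_camera("side");o=r.get_obs();z0=o["tool_pos"][2]-29
p,s=fit({"side":i},"cover_large",o["tool_pos"][:2],z0=z0,rng=10,yaws=[0,4,8]);print(z0,p.round(1),s,o["tool_pos"],o["ee_rot"])
E
```

```text
12.606166930855103 [610.6  74.4  25.5] 37.447227478027344 [628.66657526  80.10864261  41.60616693] [ 1.79980559e+02 -4.55099179e-02  3.72122297e+00]
```

Emit:
servo_tool --series '[[[-0.0008,-0.0005,0.006],[0,0,0]],[[-0.0008,-0.0004,0.004],[0,0,0]],[[0,0,0.0015],[0,0,0]],[[0,0,0],[0,0,0]],[[0,0,0],[0,0,0]]]'

```text
time: 20.4
tool_pos: [626.9, 81.7, 29.5]
ee_rot: [180.0, -0.0, 3.8]
wrist_force: [0.6, -0.2, -0.1]
width: 44.1
grasp_force: 61.4
```

Emit:
servo_tool --series '[[[0,0,0.0004],[0,0,0]],[[0,0,0],[0,0,0]],[[0,0,0],[0,0,0]],[[0,0,0],[0,0,0]],[[0,0,-0.01],[0,0,0]],[[0,0,-0.04],[0,0,0]],[[-0.02,-0.02,-0.045],[0,0,-4]],[[-0.03,-0.03,-0.02],[0,0,-7]]]' --grip 0.06

```text
time: 21.2
tool_pos: [576.4, 124.0, 145.8]
ee_rot: [179.9, -0.5, 14.7]
wrist_force: [1.0, 1.2, 0.3]
width: 60.2
grasp_force: 0.0
```

Emit:
servo_tool --series '[[[-0.03,-0.02,0],[0,0,-7.5]],[[-0.03,-0.02,0],[0,0,-7.5]],[[-0.03,-0.02,0],[0,0,-7.5]],[[0,-0.02,0],[0,0,-7.5]],[[0,-0.02,0],[0,0,-7.5]],[[0,-0.02,0],[0,0,-7.5]],[[0,0,0],[0,0,0]]]' --grip 0.075

```text
time: 21.9
tool_pos: [423.8, 190.2, 142.1]
ee_rot: [180.0, -0.0, 60.1]
wrist_force: [-0.3, -0.7, -0.5]
width: 74.8
grasp_force: 0.0
```

```bash
python3 - <<'E'
from chk import *
look([("board",(638,-32),0,[2,4,6]),("cover_large",(631,80),0,[0,4,8]),("cup",(621,159.5),0,[6,9,12]),("cover_small",(453.7,208.4),0,[150,153,156]),("fan",(638,-32),32,[0,4,8])],"pics/t6.png")
from pl import *
plan([(454,208.8,70,63.5,35)])
E
```

```text
board [639.  -33.6   3.8  70.1] [637.7 -31.    4.  102.5] [638.3 -32.    4.  164.6]
cover_large [633.9  81.    4.7  68.1] [631.4  81.5   4.9  55. ] [632.8  81.2   4.6 120.5]
   in board [  2.5 114.7] 0.9
   in board [  1.6 112.7] 0.9
   in board [  2.4 113.3] 0.6
cup [622.2 159.    9.   87.9] [620.8 159.7   9.1 101.9] [621.1 159.3   9.  187.1]
   in board [ -4.  193.3] 5.2
   in board [ -3.6 191.4] 5.1
   in board [ -3.8 192. ] 5.0
cover_small [467.3 202.2 172.6  21.2] [452.8 199.  152.6  44.2] [448.8 201.4 152.1  52.3]
   in board [-155.7  246.7] 168.8
   in board [-168.4  242.3] 148.6
   in board [-172.8  246.1] 148.1
fan [636.3 -31.8   1.8 116.3] [636.4 -30.6   4.7 114. ] [636.5 -31.6   3.7 227.6]
   in board [-2.6  2. ] -2.0
   in board [-1.3  0.5] 0.7
   in board [-1.8  0.5] -0.3
t 22.0 [426.  188.3 141.9] [ 1.7993e+02 -3.0000e-02  5.9680e+01] w 75.0
-> [454.1 208.8  70.   63.6] n=3
[[[0.0105,0.0049,0.024],[0,0,-1.3]],[[0.0105,0.0048,0.024],[0,0,-1.3]],[[0.0105,0.0049,0.0239],[0,0,-1.3]]]
```

View pics/t6.png

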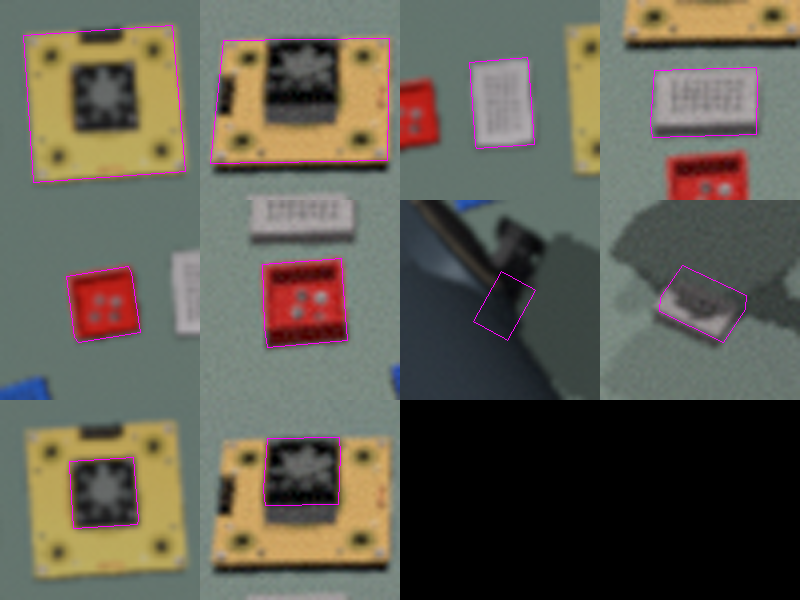

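Emit:
servo_tool --series '[[[0.0105,0.0049,0.024],[0,0,-1.3]],[[0.0105,0.0048,0.024],[0,0,-1.3]],[[0.0105,0.0049,0.0239],[0,0,-1.2]],[[0,0,0],[0,0,0]],[[0,0,0],[0,0,0]],[[0,0,0],[0,0,0]]]'

```text
time: 22.6
tool_pos: [454.0, 208.6, 70.5]
ee_rot: [179.9, -0.0, 63.5]
wrist_force: [-0.2, 0.5, 0.4]
width: 75.1
grasp_force: 0.0
```

```bash
python3 - <<'E'
from pl import *
plan([(454,208.8,28.8,63.5,14)])
E
```

```text
t 22.6 [454.  208.6  70.5] [ 1.7993e+02 -4.0000e-02  6.3490e+01] w 75.1
-> [454.  208.8  28.8  63.5] n=3
[[[0.0,0.0,0.0139],[0,0,-0.0]],[[0.0001,-0.0001,0.0139],[0,0,-0.0]],[[0.0,0.0,0.0139],[0,0,-0.0]]]
```

Emit:
servo_tool --series '[[[0,0,0.014],[0,0,0]],[[0,0,0.014],[0,0,0]],[[0,0,0.0135],[0,0,0]],[[0,0,0],[0,0,0]],[[0,0,0],[0,0,0]]]'

```text
time: 23.1
tool_pos: [453.0, 208.9, 27.3]
ee_rot: [-179.9, 0.1, 63.6]
wrist_force: [0.1, 0.6, 0.2]
width: 75.1
grasp_force: 0.0
```

Emit:
servo_tool --series '[[[0,0,0],[0,0,0]],[[0,0,0],[0,0,0]],[[0,0,0],[0,0,0]],[[0,0,0],[0,0,0]],[[0,0,0],[0,0,0]],[[0,0,0],[0,0,0]],[[0,0,0],[0,0,0]]]' --grip 0.0

```text
time: 23.8
tool_pos: [453.9, 209.3, 28.7]
ee_rot: [179.9, -0.1, 63.6]
wrist_force: [-0.9, -0.2, 5.1]
width: 42.0
grasp_force: 61.3
```

Emit:
servo_tool --series '[[[0,0,-0.005],[0,0,0]],[[0,0,-0.02],[0,0,0]],[[0,0,-0.04],[0,0,0]],[[0,0,-0.045],[0,0,0]],[[0,0,-0.01],[0,0,0]],[[0,0,0],[0,0,0]]]'

```text
time: 24.4
tool_pos: [454.6, 209.3, 149.8]
ee_rot: [179.8, -0.2, 63.5]
wrist_force: [-0.6, -0.7, -0.9]
width: 42.1
grasp_force: 60.9
```

```bash
python3 - <<'E'
from pl import *
plan([(500,-60,148,85,30),(646.2,-141,90,93.9,30)])
E
```

```text
t 24.4 [454.6 209.3 149.8] [179.81  -0.18  63.54] w 42.1
-> [500.  -60.  148.   84.5] n=10
[[[-0.0246,0.0123,0.0002],[0,0,-2.1]],[[-0.0245,0.0123,0.0002],[0,0,-2.1]],[[-0.0246,0.0123,0.0001],[0,0,-2.1]],[[-0.0245,0.0122,0.0002],[0,0,-2.1]],[[-0.0246,0.0123,0.0002],[0,0,-2.1]],[[-0.0246,0.0123,0.0002],[0,0,-2.1]],[[-0.0245,0.0123,0.0002],[0,0,-2.1]],[[-0.0246,0.0123,0.0001],[0,0,-2.1]]]
[[[-0.0246,0.0123,0.0002],[0,0,-2.1]],[[-0.0245,0.0122,0.0002],[0,0,-2.1]]]
-> [ 646.2 -141.    90.    94.1] n=6
[[[-0.0129,0.0247,0.0097],[0,0,-1.6]],[[-0.0129,0.0248,0.0096],[0,0,-1.6]],[[-0.0129,0.0247,0.0097],[0,0,-1.6]],[[-0.0129,0.0248,0.0097],[0,0,-1.6]],[[-0.0129,0.0247,0.0096],[0,0,-1.6]],[[-0.0129,0.0247,0.0097],[0,0,-1.6]]]
```

Emit:
servo_tool --series '[[[-0.0246,0.0123,0.0002],[0,0,-2.1]],[[-0.0245,0.0123,0.0002],[0,0,-2.1]],[[-0.0246,0.0123,0.0001],[0,0,-2.1]],[[-0.0245,0.0122,0.0002],[0,0,-2.1]],[[-0.0246,0.0123,0.0002],[0,0,-2.1]],[[-0.0246,0.0123,0.0002],[0,0,-2.1]],[[-0.0245,0.0123,0.0002],[0,0,-2.1]],[[-0.0246,0.0123,0.0001],[0,0,-2.1]]]'

```text
time: 25.2
tool_pos: [480.7, -9.5, 144.6]
ee_rot: [-179.8, 0.0, 80.5]
wrist_force: [-0.5, 0.0, 0.2]
width: 42.2
grasp_force: 60.9
```

Emit:
servo_tool --series '[[[-0.0246,0.0123,0.0002],[0,0,-2.1]],[[-0.0245,0.0122,0.0002],[0,0,-2.1]],[[-0.0129,0.0247,0.0097],[0,0,-1.6]],[[-0.0129,0.0248,0.0096],[0,0,-1.6]],[[-0.0129,0.0247,0.0097],[0,0,-1.6]],[[-0.0129,0.0248,0.0097],[0,0,-1.6]],[[-0.0129,0.0247,0.0096],[0,0,-1.6]],[[-0.0129,0.0247,0.0097],[0,0,-1.4]]]'

```text
time: 26.0
tool_pos: [644.6, -141.8, 84.9]
ee_rot: [-179.7, -0.0, 94.0]
wrist_force: [0.1, 0.3, -0.3]
width: 41.7
grasp_force: 60.9
```

Emit:
servo_tool --series '[[[0,0,0],[0,0,0]],[[0,0,0],[0,0,0]]]'

```text
time: 26.2
tool_pos: [643.7, -140.9, 85.4]
ee_rot: [-179.7, -0.1, 94.0]
wrist_force: [-1.2, 0.9, -0.7]
width: 42.7
grasp_force: 61.0
```

```bash
python3 - <<'E'
from pl import *
from h import *
i=r.read_camera("side");o=r.get_obs();z0=o["tool_pos"][2]-28.7
p,s=fit({"side":i},"cover_small",o["tool_pos"][:2],z0=z0,rng=10,yaws=[0,4,8]);print(z0,p.round(1),s)
plan([(645.9,-141.5,45,93.9,20)])
it=[(i,"side","cover_small",p,z0)];tiles(it,"pics/t7.png")
E
```

```text
57.61671314541786 [ 633.9 -157.5    3.5] 47.58132553100586
t 26.25 [ 643.7 -140.4   86.3] [-1.7979e+02 -7.0000e-02  9.4000e+01] w 41.8
-> [ 645.9 -141.5   45.    94. ] n=3
[[[-0.0004,0.0007,0.0138],[0,0,0.0]],[[-0.0004,0.0007,0.0137],[0,0,0.0]],[[-0.0004,0.0008,0.0138],[0,0,0.0]]]
```

View pics/t7.png

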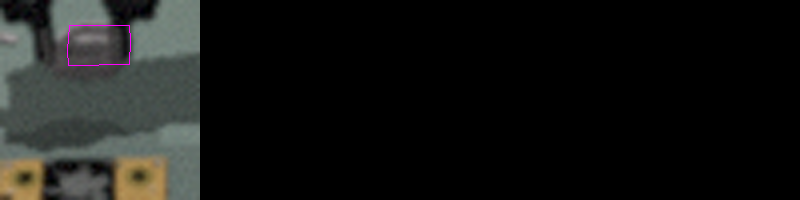

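Emit:
servo_tool --series '[[[-0.0004,0.0007,0.0138],[0,0,0]],[[-0.0004,0.0006,0.0137],[0,0,0.1]],[[-0.0004,0.0007,0.0138],[0,0,0]],[[0,0,0],[0,0,0]],[[0,0,0],[0,0,0]]]'

```text
time: 26.75
tool_pos: [647.0, -142.1, 46.1]
ee_rot: [-179.9, -0.0, 93.9]
wrist_force: [-0.1, -0.1, 0.2]
width: 41.8
grasp_force: 61.0
```

Emit:
servo_tool --series '[[[0,0,0.006],[0,0,0]],[[0,0,0.005],[0,0,0]],[[0,0,0.002],[0,0,0]],[[0,0,0],[0,0,0]]]'

```text
time: 27.15
tool_pos: [647.1, -142.3, 33.5]
ee_rot: [-180.0, -0.0, 93.9]
wrist_force: [0.3, -0.6, -0.0]
width: 42.1
grasp_force: 61.0
```

Emit:
servo_tool --series '[[[0.0003,-0.0008,0.0025],[0,0,0]],[[0.0003,-0.0008,0.0015],[0,0,0]],[[0,0,0.0006],[0,0,0]],[[0,0,0],[0,0,0]],[[0,0,0],[0,0,0]]]'

```text
time: 27.65
tool_pos: [645.8, -141.8, 29.3]
ee_rot: [180.0, 0.0, 93.9]
wrist_force: [-0.4, 0.7, 0.0]
width: 42.3
grasp_force: 61.0
```

Emit:
servo_tool --series '[[[0,0,0.0003],[0,0,0]],[[0,0,0],[0,0,0]],[[0,0,0],[0,0,0]],[[0,0,0],[0,0,0]],[[0,0,-0.01],[0,0,0]],[[0,0,-0.04],[0,0,0]],[[0,-0.03,-0.045],[0,0,0]],[[0,-0.04,-0.03],[0,0,0]]]' --grip 0.07

```text
time: 28.45
tool_pos: [580.2, -145.6, 153.9]
ee_rot: [179.7, 0.0, 94.0]
wrist_force: [-0.3, -0.5, 2.1]
width: 70.1
grasp_force: 0.0
```

Emit:
servo_tool --series '[[[-0.03,-0.03,0],[0,0,0]],[[-0.04,-0.03,0],[0,0,0]],[[-0.04,-0.03,0],[0,0,0]],[[-0.04,-0.02,0],[0,0,0]],[[-0.04,0,0],[0,0,0]],[[-0.03,0,0],[0,0,0]],[[0,0,0],[0,0,0]]]'

```text
time: 29.15
tool_pos: [482.0, -379.2, 151.2]
ee_rot: [180.0, 0.2, 93.4]
wrist_force: [1.0, 0.2, -0.1]
width: 70.0
grasp_force: 0.0
```

```bash
python3 - <<'E'
from chk import *
look([("board",(638,-32),0,[2,4,6]),("cover_large",(631,80),0,[0,4,8]),("cover_small",(645.5,-142),0,[0,4,8]),("dish",(653.5,-221),0,[0]),("fan",(638,-32),32,[0,4,8])],"pics/t8.png")
print(r.get_obs()["tool_pos"])
E
```

```text
board [639.  -33.6   3.8  70.9] [637.8 -31.    4.   96.3] [638.3 -32.1   4.  159.6]
cover_large [633.8  81.    4.7  69. ] [631.3  81.6   4.9  51.1] [632.8  81.2   4.4 117.6]
   in board [  2.4 114.7] 0.9
   in board [  1.4 112.8] 0.9
   in board [  2.4 113.4] 0.4
cover_small [ 648.8 -145.6    4.1   63.8] [ 645.5 -143.6    4.5   57.3] [ 646.6 -144.7    4.6  109. ]
   in board [   2.4 -112.4] 0.3
   in board [  -0.2 -112.9] 0.5
   in board [   0.4 -112.9] 0.6
dish [ 653.9 -222.2    3.9   33.3] [ 650.6 -216.4    2.1   45.1] [ 653.9 -221.2   -2.9   71.1]
   in board [   2.4 -189.2] 0.1
   in board [  -0.2 -185.8] -1.9
   in board [   2.4 -189.7] -6.9
fan [636.3 -31.8   1.9 117.8] [636.5 -30.5   4.5 106.8] [636.4 -31.7   3.7 221.8]
   in board [-2.6  2. ] -1.9
   in board [-1.3  0.6] 0.5
   in board [-1.9  0.5] -0.3
[ 483.16480339 -373.61620118  151.00062909]
```

View pics/t8.png

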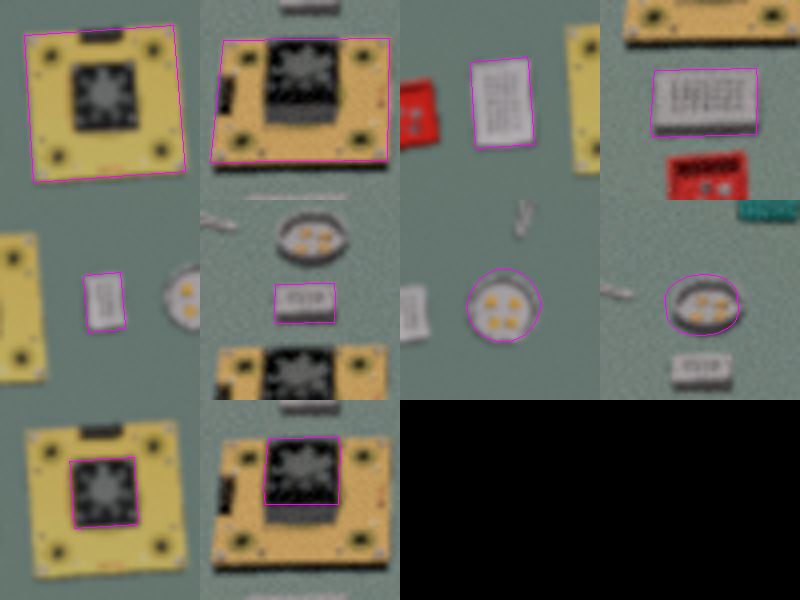

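```bash
python3 -c "
from bench import r
print(r.sign_off())"
```

```text
the job is handed in; nothing more can be done
None
```

The kit is laid out and handed in at about 29 s. By the camera fits, the heat sink is centred on the pad to about 1 mm, the fan sits on it about 1.5 mm off, and both covers lie flat within about 2–3 mm of mid-gap and 1° of parallel; the capacitor and terminal block were left alone.

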